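Move the cell inspection head on and put the finished cell away

TASK

The inspection head stands over the finished cell, the blue one with the orange band: lift the head's sprung red pull knob, swing the head until it stands over the plain blue cell waiting in one of the side nests (not over the grey metal dummy), and let the plunger drop fully home there. Then take the finished cell out of its nest and stand it upright in the open drawer, setting it down rather than dropping it, and slide the drawer fully shut. Leave the other two cells standing in their nests and do not shove the multimeter, the tape roll or the screw bin about.

Things in the scene. Friction and masses are not known exactly. Their poses are not given: they have to be found in the camera images.
- stand: fixed grey stand; origin on the head's vertical turning axis at table level. Index plate: radius 85 mm, top at height 112, 3 holes on radius 68. Nests for cells on radius 170: middle (-170, 0), sides (-72, -154) and (-72, 154) mm in its x, y; black walls to height 28, 2 mm clear round a cell. Cells stand with undersides at height 15, thin side along the stand's x
- head (a joint): turn of the white head, rad, counter-clockwise from above: 0 (start) over the middle nest, +1.134 over the side nest at (-72, -154) mm of the stand, -1.134 over that at (-72, +154); stops at +-1.3. An arm 30 mm wide (height 118 to 136 mm) carries a round camera housing, radius 29 mm, height 115 to 181, on radius 170. Turns with about 1 N at the knob when the plunger is lifted
- head_lens (a point): the lens, centre of the underside of the camera housing, 170 mm from the turning axis, 115 mm above the table
- plunger (a joint): lift of the sprung index plunger on the head's arm, m: 0 = fully home in a hole, 0.010 = pin tip just clear of the index plate, 0.016 = upper stop; the spring pushes down with 4 to 8 N. Between holes the pin rides on the plate at 0.010; it enters a hole when within about 3 mm of its centre
- knob_mid (a point): middle of the plunger's red pull knob: upright cylinder, 27 mm diameter, 30 mm high, on the arm 68 mm from the turning axis; this point is at height 159 mm when home, 23 mm above the arm's top; a steel collar of 18 mm diameter lies below the knob. The knob spins freely on its own axis, so the gripper need not turn with the head
- done_cell: the finished cell, blue with black top and an orange band: a prismatic battery cell 27 mm thick (its x) by 70 mm wide (its y) by 80 mm tall (76 mm case plus terminals), origin at the centre of its underside, z up, 0.2 to 0.45 kg, standing upright in a nest (the middle one, under the head, at the start)
- next_cell: the waiting cell, plain blue with black top, no band: a prismatic battery cell 27 mm thick (its x) by 70 mm wide (its y) by 80 mm tall (76 mm case plus terminals), origin at the centre of its underside, z up, 0.2 to 0.45 kg, standing upright in a nest (either side nest)
- dummy: bare grey aluminium dummy of a cell's size, 27 x 70 x 76 mm, origin at the centre of its underside, standing in the other side nest
- drawer (a joint): how far the drawer is open, m: 0 = shut, starts 0.13 to 0.16 open, stop at 0.17; slides with about 1.5 N along the x axis of drawer_spot (opens to its -x, towards the robot). The fixed grey cabinet round it is 180 mm wide, 220 mm deep, 126 mm high; when shut, the cabinet's front face lies 68 mm in front (-x) of drawer_spot
- drawer_spot (a point): point on the drawer's floor (height 16 mm), level axes, x into the cabinet; moves with the drawer. The inside reaches from 69 mm in front (-x, inner face of the front panel) to 127 mm behind it and 78 mm to each side; side and rear walls rise 30 mm above the floor, the blue front panel to height 121 mm; the roof when shut is at 118 mm
- drawer_handle (a point): middle of the steel bar handle on the drawer's front, 90 mm long along y, 10 mm thick (x), 14 mm high, 95 mm above the table; its front is 5 mm nearer (-x) than this point, the panel's outer face 18 mm behind it; moves with the drawer
- meter: orange multimeter lying on the table, 75 x 145 x 34 mm, bystander
- tape: black tape roll lying flat, 70 mm diameter, 19 mm high, bystander
- bin: open blue screw bin 100 x 130 x 60 mm, bystander
There are look-alikes about, which are no part of the job. Leave any turquoise look-alike of the done_cell alone.

How it is judged (in metres and radians):
On the way, in this order (a step that is already met when the one before it is completed fails the run):
1. the plunger is lifted clear of its hole (value of joint plunger above 0.009 m), for 0.1 s.
2. the head stands over the plain blue cell with the plunger fully home (horizontal distance between head_lens and next_cell below 0.012 m and value of joint plunger below 0.003 m), for 0.3 s.
3. the finished cell stands upright on the drawer's floor, let go (x of done_cell in the frame of drawer_spot between -0.062 and 0.118 m and y of done_cell in the frame of drawer_spot between -0.078 and 0.078 m and z of done_cell in the frame of drawer_spot between -0.006 and 0.008 m and angle between done_cell's own z axis and vertical below 0.12 rad and contact force between the fingers and done_cell below 0.1 N and value of joint drawer above 0.03 m), for 0.2 s.
At the end, for the whole second after the job is handed in: Lens within 12 mm (level) of the plain blue cell, plunger within 3 mm of home; finished cell at rest on the drawer floor, inside its walls, tilt under 0.12 rad; drawer open under 6 mm; blue cell and dummy within 20 mm of their starts, tilt under 0.1 rad (all of step 2 and x of done_cell in the frame of drawer_spot between -0.062 and 0.118 m and y of done_cell in the frame of drawer_spot between -0.078 and 0.078 m and z of done_cell in the frame of drawer_spot between -0.006 and 0.008 m and angle between done_cell's own z axis and vertical below 0.12 rad and value of joint drawer below 0.006 m and linear speed of done_cell below 0.02 m/s and distance of each of next_cell, dummy from where it was at the start of the episode below 0.02 m and angle between each of next_cell, dummy's own z axis and vertical below 0.1 rad); the robot touches nothing.
It fails at once if the finished cell is dropped (moves faster than 0.6 m/s with the fingers off it) (linear speed of done_cell above 0.6 m/s and contact force between the fingers and done_cell below 0.05 N).
It fails at once if a waiting cell or the dummy is shifted more than 20 mm or tipped more than 0.3 rad (distance of any of next_cell, dummy from where it was at the start of the episode above 0.02 m or angle between any of next_cell, dummy's own z axis and vertical above 0.3 rad).
It fails at once if multimeter, tape roll or bin is shifted more than 30 mm (distance of any of meter, tape, bin from where it was at the start of the episode above 0.03 m).
It also fails if it takes over 67 s, if anything falls off the work surface, if the arm or the gripper's body presses on something with over 40 N, if the wrist force passes 120 N, or if a joint passes its speed limit or range.

ROBOT

A 6-joint arm with a two-finger parallel gripper is mounted at the origin on the work surface. World frame = base frame: x ahead of the robot, y to its left, z up, the work surface at z = 0. Lengths are in m, angles in degrees, forces in N, time in s.
With the tool pointing down it reaches from about 0.375 to 0.9 m from the base axis. Payload 3.1 kg.
Tool frame: the origin (TCP) lies midway between the tips of the shut fingers; the grasp point (between the pads) lies 19 mm behind it; z points along the fingers, y is the line along which they close (so a half turn about z gives the same grasp; the last joint's range is limited). The gripper opens to 87 mm and grips with 3 to 60 N. Pads are 19 mm wide; open, the fingers measure 117 mm over their backs; the gripper's body (75 mm by 190 mm) begins 51 mm behind the grasp point.
Start: joints at [-84.311, 30.224, 82.088, -0, 67.689, -10.227], TCP at [0.171, -0.601, 0.223] pointing down, gripper open.
Joint ranges: [-176.69, 176.69], [-43.24, 126.21], [12.49, 139.97], [-82, 262], [0, 151.66], [-163.58, 163.58]. Speed limits (degrees/s): [159.86, 159.86, 180, 180, 180, 180].

INTERFACE

Orientations are given as a 3x3 rotation matrix whose columns are the frame's x, y, z axes.
In Python, from rig import read_state, capture, camera_info, hand_in gives the robot as it stands.
- The arm moves only by the tool drive_tool, never from a script. Its argument "motion" is a list of rows, each a list of 2 entries, a list of its own where there are three numbers: the shift along the tool's x, y, z in mm, then the turn, a rotation vector about the tool's x, y, z in rad. A call has 1 to 5 rows; each row shifts and turns the commanded pose from where the row before left it, along the tool's axes as they then stand; what a row does not reach is not made up. A row lasts 1/10 s, in which the tool goes at most 50 mm and 8.59 degrees, less where a joint would pass 70% of its speed; a pose out of reach is approached as far as the arm can. A call is refused whole if a number of a shift passes 50 or a number of a turn 0.15, either way. A call with a gripper value outside its range is refused whole. "gripper" is the opening, from 0 (shut) to 1 (fully open), set as the call begins (left out, the last holds). The fingers move at their own pace and stop on an object; the grip force is fixed at half the most. Time passes only in rows, so rows that do not move let the fingers close. It gives the time, the measured TCP pose, the force, the opening and the grip force at its end, in the units of the state.
- read_state(): the state, without advancing time (a new reading comes with each control period).
- capture(name): name is "scene" or "top"; returns the picture (400x640x3 uint8, red, green, blue); there is no depth.
- camera_info(name): a dict with "fovy" (degrees; the focal length in pixels is half the picture's height over the tangent of half this angle, whatever the lens; pixels are square), "cx", "cy" (the principal point, pixels), "k1" (the pictures are not rectified: a ray, as slopes to the right and down, at radius r is drawn at 1 + k1 r^2 times it, then the intrinsics apply), "xyz" and "orientation" of the camera in the world. Camera axes: x right, y down, z forward; pixel columns grow to the right and rows downward; lengths in m; the calibration is good to about 2 mm. A picture is of the moment at which its call begins. camera_info takes no time and is no camera call.
- hand_in(): hands the job in; it is judged then, once.
The state is a dict: "time_s": time; "joint_positions": joint angles; "qvel": joint speeds; "tau": joint torques, N m; "position": TCP position; "tcp_rot": TCP orientation; "force": force on the tool from outside, world axes, zero at the start; "moment": the same for the moment, N m; "opening": opening from 0.0 (shut) to 1.0 (fully open); "grasp_force": force on a finger pad.
Only numpy, scipy, OpenCV 4.12 (cv2) and the standard library are available. Lean on these libraries where they do the work, as an engineer would, in place of code of your own. Each camera call takes 0.05 s, during which the arm holds its last target. There are 200 camera calls.

## Working session

There is one attempt and no reset: what is moved stays moved. The work goes in short steps, Python scripts to look and compute and a tool call to move; the robot and the scene stay as the last step left them, time stands still between calls to the robot, and variables do not carry over. Pictures are saved under pics/ and viewed, at most 10 in all, crops included, and the job is handed in when it is done.

Besides the shell and the picture viewer there is one more tool, called after "Emit:" by a JSON object that holds its "op" and its "data". drive_tool: Moves the arm, as the interface text tells. Its arguments: {"type":"object","properties":{"motion":{"type":"array","items":{"type":"array"}},"gripper":{"type":"number"}},"required":["motion"]}

```bash
mkdir -p pics; ls; python3 - <<'E'
from rig import *
import cv2
s=read_state();print(s)
for n in("scene","top"):
    print(n,camera_info(n)); cv2.imwrite(f"pics/{n}0.png",capture(n)[:,:,::-1])
E
```

```text
pics
{'time_s': 0.0, 'joint_positions': array([-8.43085007e+01,  3.02785343e+01,  8.21573630e+01, -1.16015132e-03,
        6.76891439e+01, -1.02248476e+01]), 'qvel': array([ 0.03962191, -0.04534261,  0.01956439,  0.03929947, -0.01473992,
       -0.0143208 ]), 'tau': array([-8.15218173e-04, -4.40042782e+01, -1.76596177e+01,  6.33046310e-02,
        5.81746758e-02, -1.67866492e-04]), 'position': array([ 0.17136956, -0.60027436,  0.22157085]), 'tcp_rot': array([[ 9.61661038e-01,  2.74240759e-01, -2.35071479e-04],
       [ 2.74240611e-01, -9.61658661e-01,  2.16976341e-03],
       [ 3.68979039e-04, -2.15104308e-03, -9.99997618e-01]]), 'force': array([ 0.55968847, -0.35801418,  0.50712348]), 'moment': array([ 0.02004602,  0.01127087, -0.05973833]), 'grasp_force': 0.0, 'opening': 0.9994070927789842}
scene {'fovy': 43.60595778703721, 'cx': 321.90540818014625, 'cy': 195.67357955611823, 'k1': -0.1302493654600847, 'xyz': array([ 1.56785682, -0.65949207,  0.91502179]), 'orientation': array([[ 0.579414  ,  0.42804096, -0.69358515],
       [ 0.81492261, -0.31828642,  0.48434997],
       [-0.01343711, -0.84585737, -0.53323986]])}
top {'fovy': 51.35372509876213, 'cx': 310.17715742709754, 'cy': 196.38651359130859, 'k1': 0.012829437662524189, 'xyz': array([0.39347834, 0.05016352, 1.39550679]), 'orientation': array([[-0.01731704, -0.99374329,  0.11033765],
       [-0.99981892,  0.01633993, -0.00975381],
       [ 0.00788987, -0.11048657, -0.9938463 ]])}
```

View pics/scene0.png

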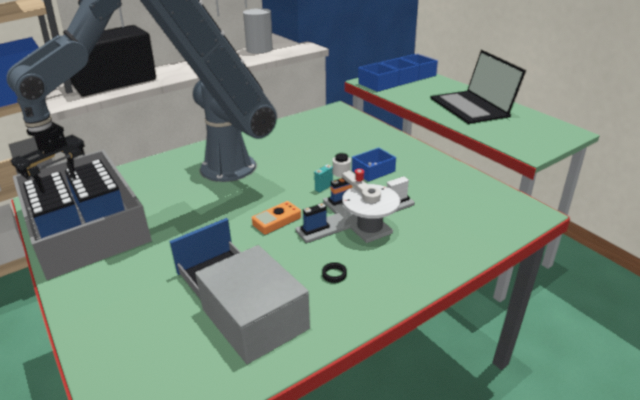

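View pics/top0.png

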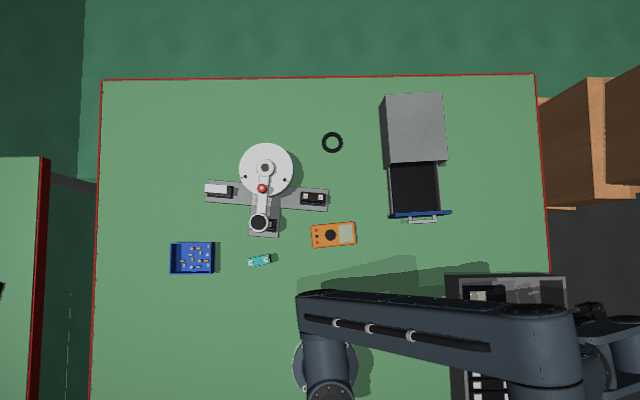

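The scene view has the stand at about (370,200) and the cabinet at (250,300). In the top view the turning axis is at about (265,168), the red knob at (262,188) and the plain blue cell at (313,198), which is the -y side nest. The dummy is at (216,188), and the drawer handle at about (422,219). Next I'll measure these.

```bash
cat > h.py <<'E'
import numpy as np, cv2
from rig import *
def K(n):
    c=camera_info(n); f=200/np.tan(np.radians(c["fovy"]/2)); return c,f
def ray(n,u,v):
    c,f=K(n); d=np.array([(u-c["cx"])/f,(v-c["cy"])/f]); p=d.copy()
    for _ in range(20): p=d/(1+c["k1"]*(p@p))
    return c["xyz"],c["orientation"]@np.array([*p,1.])
def onz(n,u,v,z):
    o,d=ray(n,u,v); return o+d*(z-o[2])/d[2]
def proj(n,P):
    c,f=K(n); q=c["orientation"].T@(np.asarray(P,float)-c["xyz"]); p=q[:2]/q[2]
    p=p*(1+c["k1"]*(p@p)); return p*f+[c["cx"],c["cy"]]
def tri(a,b):
    (o1,d1),(o2,d2)=ray("scene",*a),ray("top",*b)
    t=np.linalg.lstsq(np.c_[d1,-d2],o2-o1,rcond=None)[0]
    p,q=o1+t[0]*d1,o2+t[1]*d2; return (p+q)/2,np.linalg.norm(p-q)
def blobs(n,img,lo,hi,roi,amin=8):
    x0,y0,x1,y1=roi; hsv=cv2.cvtColor(img[y0:y1,x0:x1],cv2.COLOR_RGB2HSV)
    m=cv2.inRange(hsv,lo,hi); k,l,st,ce=cv2.connectedComponentsWithStats(m)
    return [(ce[i]+[x0,y0],st[i]+[x0,y0,0,0,0],(l==i)) for i in range(1,k) if st[i][4]>=amin]
E
python3 - <<'E'
from h import *
np.set_printoptions(precision=3,suppress=True)
t=capture("top");s=capture("scene")
for n,i,r in(("top",t,(235,140,290,240)),("scene",s,(320,150,420,210))):
  for lo,hi in(((0,150,90),(6,255,255)),((170,120,80),(180,255,255)),((7,120,80),(22,255,255))):
    for b in blobs(n,i,lo,hi,r,5): print(n,lo,b[0],b[1])
for nm,r in(("blueT",(370,190,470,225)),("next",(295,185,335,212))):
    for b in blobs("top",t,(100,80,30),(130,255,255),r,8): print(nm,b[0],b[1])
cv2.imwrite("pics/a.png",cv2.resize(t[130:250,190:350,::-1],None,fx=5,fy=5,interpolation=cv2.INTER_CUBIC))
cv2.imwrite("pics/b.png",cv2.resize(t[85:230,370:470,::-1],None,fx=4,fy=4,interpolation=cv2.INTER_CUBIC))
E
```

```text
top (0, 150, 90) [261.789 188.026] [258 184   8   9  38]
scene (0, 150, 90) [358.857 175.976] [356 172   7   9  42]
scene (170, 120, 80) [362.167 173.25 ] [361 169   3  10  12]
scene (170, 120, 80) [355.4 170.8] [355 170   2   3   5]
scene (7, 120, 80) [341.167 180.083] [339 179   5   3  12]
scene (7, 120, 80) [340.236 188.778] [331 185  21   8  72]
blueT [419.336 213.181] [388 210  64   8 298]
next [311.382 201.676] [302 200  21   4  34]
```

View pics/a.png

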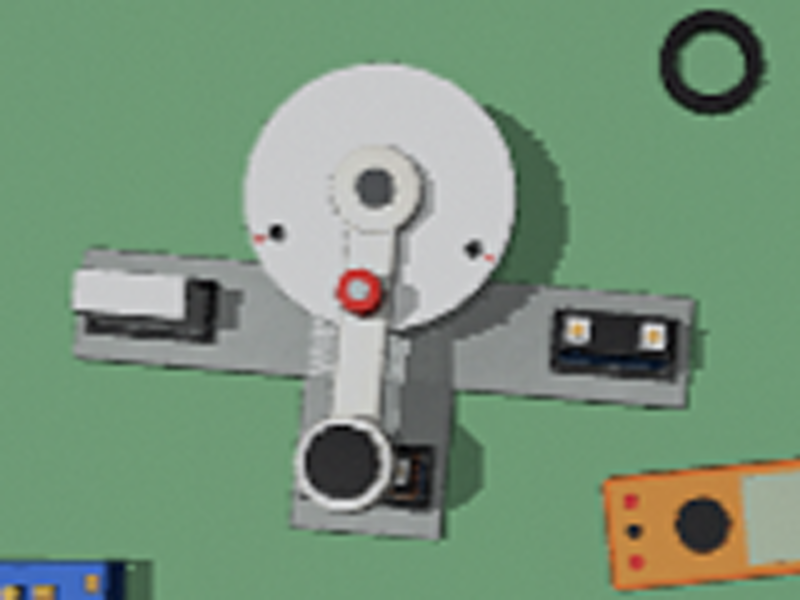

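View pics/b.png

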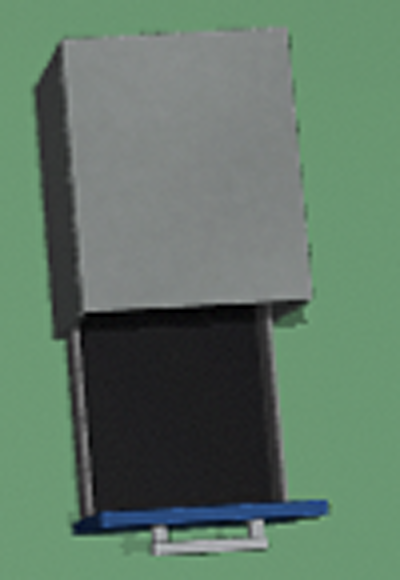

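The crops show the plate centred at about (380,197) in crop a, with the knob at (359,291), the housing top at (345,462) and the next cell's terminals at (578,329) and (653,336). In crop b the cabinet roof corners are at (63,42), (288,28), (310,300) and (83,313), and the handle bar runs along y≈547 from x=153 to 268.

```bash
python3 - <<'E'
from h import *
np.set_printoptions(precision=4,suppress=True)
A=lambda x,y,z:onz("top",x/5+189.6,y/5+129.6,z)
B=lambda x,y,z:onz("top",x/4+369.6,y/4+84.6,z)
pl=A(380.5,197,.112);print("plate",pl,"r",np.linalg.norm(A(245,197,.112)-A(516,197,.112))/2)
h1,h2=A(277,232,.112),A(473,249,.112)
kn=A(359,291,.174);ho=A(345,462,.181);nc=(A(578,329,.095)+A(653,336,.095))/2
dm=A(130,293,.091)
for n,p in(("h1",h1),("h2",h2),("knob",kn),("housing",ho),("next",nc),("dummy",dm)): print(n,p,np.linalg.norm((p-pl)[:2]),np.degrees(np.arctan2(*(pl-p)[1::-1])))
print("next axis",np.degrees(np.arctan2(*(A(578,329,.095)-A(653,336,.095))[1::-1])))
print("knob tri",tri((359.7,175),(261.6,188.1)))
c=[B(63,42,.126),B(288,28,.126),B(310,300,.126),B(83,313,.126)]
for a,b in((0,1),(1,2),(2,3),(3,0)): d=c[b]-c[a];print(np.linalg.norm(d),np.degrees(np.arctan2(d[1],d[0])))
print(np.array(c)); print("handle",B(153,549,.102),B(268,546,.102)); print("panel top",B(103,513,.121),B(328,503,.121),B(100,528,.121),B(325,516,.121))
E
```

```text
plate [0.6243 0.175  0.112 ] r 0.08456247953543894
h1 [0.6032 0.2396 0.112 ] 0.06791317630180227 -71.89952180870884
h2 [0.5906 0.1176 0.112 ] 0.06659938817321036 59.54004635845629
knob [0.557 0.182 0.174] 0.06767687693417582 -5.9285945690927635
housing [0.4557 0.1898 0.181 ] 0.16928161684163318 -5.02131186209428
next [0.5386 0.0294 0.095 ] 0.16891119379792133 59.51471145217796
dummy [0.5692 0.3352 0.091 ] 0.16942408265806486 -71.00661569288557
next axis 83.69271012370513
knob tri (array([0.5587, 0.1841, 0.1606]), np.float64(0.0029143947046677008))
0.17842946050206454 -87.24866106526486
0.2185082270624847 -178.43739956851869
0.17675756573036178 92.3858251648999
0.21735238342569985 1.9980155483722337
[[ 0.8522 -0.2052  0.126 ]
 [ 0.8608 -0.3834  0.126 ]
 [ 0.6423 -0.3893  0.126 ]
 [ 0.635  -0.2127  0.126 ]]
handle [ 0.4524 -0.265   0.102 ] [ 0.4533 -0.3546  0.102 ]
panel top [ 0.4798 -0.2231  0.121 ] [ 0.4846 -0.3964  0.121 ] [ 0.4683 -0.2204  0.121 ] [ 0.4747 -0.3936  0.121 ]
```

The measurements agree with the given sizes. The stand is at (0.624, 0.175) with yaw about -5.7°, and the plate radius, hole radius and cell radii match. The knob is at (0.557, 0.182). The cabinet yaw is about 2.1° and the drawer is about 0.155 open. The plain cell is on the -y side, so the head has to turn +1.134. I'll level the tool axes with the world and go above the knob.

Emit:
{"op": "drive_tool", "data": {"motion": [[[0,0,-40],[0,0,0.139]],[[0,0,-20],[0,0,0.139]],[[25,-40,0],[0,0,0]],[[25,-40,0],[0,0,0]],[[25,-40,0],[0,0,0]]], "gripper": 0.7}}

```text
time_s: 0.7
position: [0.2468, -0.4796, 0.2824]
tcp_rot: [[1.0, -0.002, 0.0], [-0.002, -1.0, 0.0], [0.0, -0.0, -1.0]]
force: [0.6, 0.2, -0.1]
opening: 0.714
grasp_force: 0.0
```

Emit:
{"op": "drive_tool", "data": {"motion": [[[25,-40,0],[0,0,0]],[[25,-40,0],[0,0,0]],[[25,-40,0],[0,0,0]],[[25,-40,0],[0,0,0]],[[25,-40,0],[0,0,0]]]}}

```text
time_s: 1.2
position: [0.3721, -0.2793, 0.2826]
tcp_rot: [[1.0, -0.001, 0.0], [-0.001, -1.0, -0.0], [0.0, 0.0, -1.0]]
force: [0.6, -0.9, 0.3]
opening: 0.702
grasp_force: 0.0
```

Emit:
{"op": "drive_tool", "data": {"motion": [[[25,-40,0],[0,0,0]],[[25,-40,0],[0,0,0]],[[25,-40,0],[0,0,0]],[[25,-40,0],[0,0,0]],[[20,-40,0],[0,0,0]]]}}

```text
time_s: 1.7
position: [0.4927, -0.0793, 0.2826]
tcp_rot: [[1.0, 0.0, 0.001], [0.0, -1.0, -0.0], [0.001, 0.0, -1.0]]
force: [0.5, -0.7, -0.6]
opening: 0.702
grasp_force: 0.0
```

```bash
python3 - <<'E'
from h import *
np.set_printoptions(precision=4,suppress=True)
s=read_state();print(s["time_s"],s["position"],s["tcp_rot"],s["opening"],s["force"])
t=capture("top")
for b in blobs("top",t,(82,90,60),(95,255,255),(235,245,285,275),8): print(b[0],b[1],onz("top",*b[0],.08))
E
```

```text
1.7 [ 0.4927 -0.0793  0.2826] [[ 1.      0.0001  0.0008]
 [ 0.0001 -1.     -0.0003]
 [ 0.0008  0.0003 -1.    ]] 0.7020843709176092 [ 0.4852 -0.7235 -0.5641]
[258.1479 260.5634] [247 254  24  14 142] [0.3405 0.2032 0.08  ]
```

Emit:
{"op": "drive_tool", "data": {"motion": [[[12,-48,0],[0,0,0]],[[12,-48,0],[0,0,0]],[[12,-48,0],[0,0,0]],[[12,-48,0],[0,0,0]],[[10,-40,0],[0,0,0]]]}}

```text
time_s: 2.25
position: [0.5496, 0.1532, 0.2824]
tcp_rot: [[1.0, 0.001, -0.0], [0.001, -1.0, 0.0], [-0.0, -0.0, -1.0]]
force: [1.0, 0.0, -0.5]
opening: 0.702
grasp_force: 0.0
```

Emit:
{"op": "drive_tool", "data": {"motion": [[[6,-29,0],[0,0,0]],[[0,0,35],[0,0,0]],[[0,0,35],[0,0,0]],[[0,0,0],[0,0,0]]]}}

```text
time_s: 2.65
position: [0.5515, 0.1795, 0.2079]
tcp_rot: [[1.0, 0.0, -0.012], [0.0, -1.0, -0.002], [-0.012, 0.002, -1.0]]
force: [-1.5, 0.6, 0.1]
opening: 0.699
grasp_force: 0.0
```

```bash
python3 - <<'E'
from h import *
s=read_state();print(s["time_s"],s["position"])
t=capture("scene")
cv2.imwrite("pics/c.png",cv2.resize(t[110:250,290:430,::-1],None,fx=4,fy=4,interpolation=cv2.INTER_CUBIC))
E
```

```text
2.65 [0.55152388 0.17954625 0.20785648]
```

View pics/c.png

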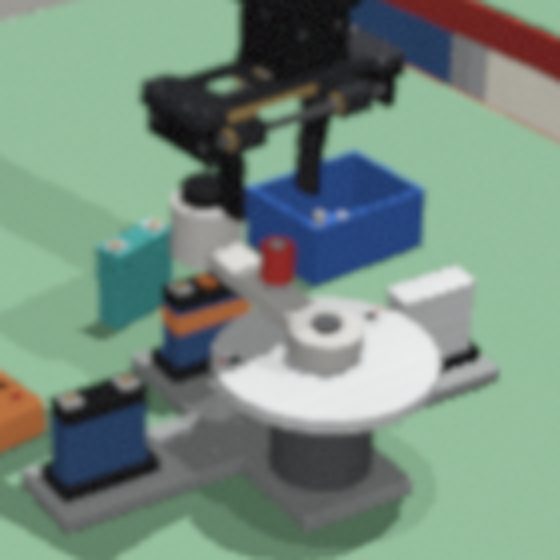

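The picture shows the gripper above the knob, fingers either side of it, at about (278,260) in the crop. The plain blue cell stands free at (100,430). Going down to grip.

Emit:
{"op": "drive_tool", "data": {"motion": [[[6,-2,20],[0,0,0]],[[0,0,20],[0,0,0]],[[0,0,20],[0,0,0]],[[0,0,0],[0,0,0]],[[0,0,0],[0,0,0]]]}}

```text
time_s: 3.2
position: [0.5628, 0.1817, 0.1542]
tcp_rot: [[1.0, -0.001, 0.002], [-0.001, -1.0, 0.0], [0.002, -0.0, -1.0]]
force: [0.3, -0.4, -0.2]
opening: 0.702
grasp_force: 0.0
```

Emit:
{"op": "drive_tool", "data": {"motion": [[[-5,0,5],[0,0,0]],[[0,0,4],[0,0,0]],[[0,0,0],[0,0,0]]]}}

```text
time_s: 3.5
position: [0.5563, 0.1819, 0.1437]
tcp_rot: [[1.0, -0.0, -0.0], [-0.0, -1.0, -0.0], [-0.0, 0.0, -1.0]]
force: [0.2, -0.1, 0.1]
opening: 0.698
grasp_force: 0.0
```

Emit:
{"op": "drive_tool", "data": {"motion": [[[0,0,0],[0,0,0]],[[0,0,0],[0,0,0]],[[0,0,0],[0,0,0]],[[0,0,0],[0,0,0]],[[0,0,0],[0,0,0]]], "gripper": 0.0}}

```text
time_s: 4.0
position: [0.5566, 0.1821, 0.1436]
tcp_rot: [[1.0, -0.0, 0.0], [-0.0, -1.0, 0.001], [0.0, -0.001, -1.0]]
force: [-0.5, 6.3, 2.3]
opening: 0.331
grasp_force: 3.6
```

Emit:
{"op": "drive_tool", "data": {"motion": [[[0,0,0],[0,0,0]],[[0,0,0],[0,0,0]],[[0,0,0],[0,0,0]],[[0,0,0],[0,0,0]]]}}

```text
time_s: 4.4
position: [0.5566, 0.182, 0.1436]
tcp_rot: [[1.0, -0.0, 0.0], [-0.0, -1.0, 0.0], [0.0, -0.0, -1.0]]
force: [0.3, 0.1, 0.3]
opening: 0.302
grasp_force: 30.0
```

Emit:
{"op": "drive_tool", "data": {"motion": [[[0,0,-5],[0,0,0]],[[0,0,-5],[0,0,0]],[[0,0,-4],[0,0,0]],[[0,0,0],[0,0,0]],[[0,0,0],[0,0,0]]]}}

```text
time_s: 4.9
position: [0.5565, 0.1817, 0.1572]
tcp_rot: [[1.0, -0.0, -0.0], [-0.0, -1.0, -0.0], [-0.0, 0.0, -1.0]]
force: [2.4, 0.7, -8.5]
opening: 0.305
grasp_force: 30.0
```

The knob is gripped and lifted about 13.6 mm, with 8.5 N of spring force. Now the 65° arc.

Emit:
{"op": "drive_tool", "data": {"motion": [[[-0.3,9.6,0],[0,0,0]],[[1.1,9.6,0],[0,0,0]],[[2.4,9.3,0],[0,0,0]],[[3.7,8.9,0],[0,0,0]],[[0,0,0],[0,0,0]]]}}

```text
time_s: 5.4
position: [0.5657, 0.142, 0.1578]
tcp_rot: [[1.0, -0.001, 0.003], [-0.001, -1.0, -0.002], [0.003, 0.002, -1.0]]
force: [4.4, 0.0, -8.0]
opening: 0.3
grasp_force: 30.0
```

Emit:
{"op": "drive_tool", "data": {"motion": [[[4.9,8.2,0],[0,0,0]],[[6.1,7.6,0],[0,0,0]],[[7.0,6.5,0],[0,0,0]],[[7.9,5.5,0],[0,0,0]],[[0,0,0],[0,0,0]]]}}

```text
time_s: 5.9
position: [0.5923, 0.1164, 0.1579]
tcp_rot: [[1.0, -0.002, 0.005], [-0.002, -1.0, 0.002], [0.005, -0.002, -1.0]]
force: [5.5, 4.4, -7.6]
opening: 0.303
grasp_force: 30.0
```

Emit:
{"op": "drive_tool", "data": {"motion": [[[0,0,0],[0,0,0]],[[0,0,0],[0,0,0]]]}}

```text
time_s: 6.1
position: [0.5902, 0.1175, 0.1575]
tcp_rot: [[1.0, -0.002, 0.001], [-0.002, -1.0, 0.003], [0.001, -0.003, -1.0]]
force: [4.3, 6.2, -8.2]
opening: 0.299
grasp_force: 30.0
```

```bash
python3 - <<'E'
from h import *
s=read_state();print(s["time_s"],s["position"],s["force"],s["moment"],s["opening"])
t=capture("scene")
cv2.imwrite("pics/d.png",cv2.resize(t[110:250,270:430,::-1],None,fx=4,fy=4,interpolation=cv2.INTER_CUBIC))
E
```

```text
6.1 [0.59022171 0.11749858 0.1575322 ] [ 4.25282694  6.23843638 -8.24296748] [ 1.07389153 -0.71158696 -0.00520471] 0.29857557625425246
```

View pics/d.png

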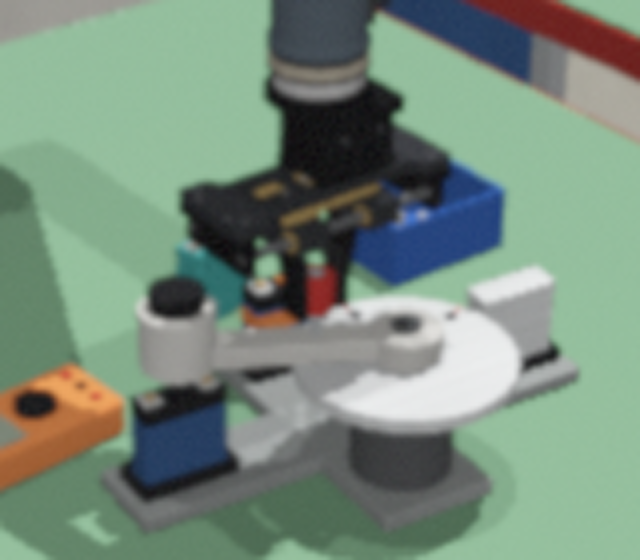

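The housing now stands over the plain blue cell, at (177,330) in the crop. I'll ease the radial pull by 1 mm and lower the plunger.

Emit:
{"op": "drive_tool", "data": {"motion": [[[0.6,-1,2],[0,0,0]],[[0,0,3],[0,0,0]],[[0,0,3],[0,0,0]],[[0,0,3],[0,0,0]],[[0,0,0],[0,0,0]]]}}

```text
time_s: 6.65
position: [0.59, 0.1177, 0.1463]
tcp_rot: [[1.0, -0.0, -0.0], [-0.0, -1.0, 0.0], [-0.0, -0.0, -1.0]]
force: [3.3, 3.3, -5.1]
opening: 0.301
grasp_force: 30.0
```

Emit:
{"op": "drive_tool", "data": {"motion": [[[0,0,2],[0,0,0]],[[0,0,1],[0,0,0]],[[0,0,0],[0,0,0]]]}}

```text
time_s: 6.95
position: [0.59, 0.1177, 0.1437]
tcp_rot: [[1.0, -0.0, 0.0], [-0.0, -1.0, -0.0], [0.0, 0.0, -1.0]]
force: [2.5, 3.7, -5.2]
opening: 0.299
grasp_force: 30.0
```

The force stayed at the spring's -5 N all the way down to the starting height, so the pin went into the hole. Releasing and rising.

Emit:
{"op": "drive_tool", "data": {"motion": [[[0,0,0],[0,0,0]],[[0,0,0],[0,0,0]],[[0,0,0],[0,0,0]],[[0,0,0],[0,0,0]],[[0,0,0],[0,0,0]]], "gripper": 0.65}}

```text
time_s: 7.45
position: [0.5899, 0.1174, 0.1438]
tcp_rot: [[1.0, -0.0, 0.0], [-0.0, -1.0, -0.0], [0.0, 0.0, -1.0]]
force: [-0.1, 0.4, -0.6]
opening: 0.62
grasp_force: 0.0
```

Emit:
{"op": "drive_tool", "data": {"motion": [[[0,0,-20],[0,0,0]],[[0,0,-30],[0,0,0]],[[0,0,-40],[0,0,0]],[[-30,-15,-30],[0,0,0]],[[-30,-15,0],[0,0,-0.147]]]}}

```text
time_s: 7.95
position: [0.5331, 0.1478, 0.2683]
tcp_rot: [[0.989, 0.148, 0.011], [0.148, -0.989, 0.001], [0.011, 0.001, -1.0]]
force: [0.3, 1.0, 0.2]
opening: 0.653
grasp_force: 0.0
```

```bash
python3 - <<'E'
from h import *
np.set_printoptions(precision=4,suppress=True)
s=read_state();print(s["time_s"],s["position"],s["force"],s["opening"])
t=capture("scene")
r=np.array(blobs("s",t,(0,150,70),(8,255,255),(330,155,390,215),5)+blobs("s",t,(172,120,70),(180,255,255),(330,155,390,215),5),dtype=object)
for b in r: print(b[0],b[1])
for z in(.159,.169): print(proj("scene",[.5896,.1165,z]))
E
```

```text
7.95 [0.5331 0.1478 0.2683] [0.3003 1.049  0.1849] 0.6527811191083155
[347.4194 186.5968] [343 181   9  11  62]
[347.868  186.6778]
[347.9162 183.7341]
```

The knob's centroid projects at its home height, so the plunger is home. Next I'll measure the finished cell, now uncovered.

```bash
python3 - <<'E'
from h import *
np.set_printoptions(precision=4,suppress=True)
t=capture("top");s=capture("scene")
a=cv2.resize(t[170:270,220:340,::-1],None,fx=4,fy=4,interpolation=cv2.INTER_CUBIC)
b=cv2.resize(s[150:220,290:390,::-1],None,fx=4,fy=4,interpolation=cv2.INTER_CUBIC)
c=np.zeros((690,480,3),np.uint8);c[:400,:480]=a;c[400:680,:400]=b
cv2.imwrite("pics/e.png",c[:600+80][:, :][:600])
E
```

```text
(no output)
```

View pics/e.png

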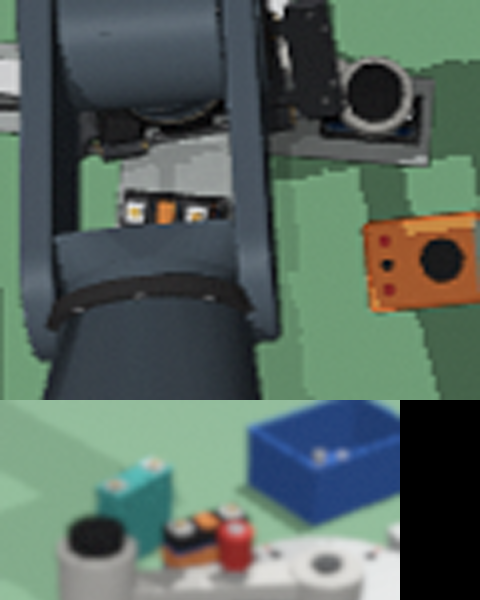

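The top crop shows the finished cell's two terminals at (134,212) and (196,214), with the housing over the next cell at (375,92).

```bash
python3 - <<'E'
from h import *
np.set_printoptions(precision=4,suppress=True)
f=lambda x,y,z:onz("top",x/4+219.6,y/4+169.6,z)
a,b=f(134,212,.095),f(196,214,.095);print(a,b,(a+b)/2,np.linalg.norm(a-b)); print("housing",f(375,92,.181))
print("expect next",proj("top",[.5386,.0294,.095]))
E
```

```text
[0.4585 0.2169 0.095 ] [0.4561 0.1686 0.095 ] [0.4573 0.1927 0.095 ] 0.04834217551419843
housing [0.5394 0.0287 0.181 ]
expect next [312.7156 196.1117]
```

Emit:
{"op": "drive_tool", "data": {"motion": [[[0,0,0],[0,0,-0.147]],[[0,0,0],[0,0,-0.147]],[[0,0,0],[0,0,-0.147]],[[0,0,0],[0,0,-0.147]],[[0,0,0],[0,0,-0.147]]]}}

```text
time_s: 8.6
position: [0.5309, 0.1471, 0.2629]
tcp_rot: [[0.632, 0.775, -0.0], [0.775, -0.632, -0.001], [-0.001, 0.0, -1.0]]
force: [-0.2, 0.1, 0.2]
opening: 0.649
grasp_force: 0.0
```

Emit:
{"op": "drive_tool", "data": {"motion": [[[0,0,0],[0,0,-0.147]],[[0,0,0],[0,0,-0.147]],[[0,0,0],[0,0,-0.147]],[[0,0,0],[0,0,-0.147]],[[0,0,0],[0,0,0]]], "gripper": 0.62}}

```text
time_s: 9.1
position: [0.5308, 0.1471, 0.263]
tcp_rot: [[0.103, 0.995, -0.0], [0.995, -0.103, -0.0], [-0.0, -0.0, -1.0]]
force: [-0.4, -0.1, -0.1]
opening: 0.62
grasp_force: 0.0
```

Emit:
{"op": "drive_tool", "data": {"motion": [[[18,-40,0],[0,0,0]],[[19,-39,0],[0,0,0]],[[0,0,40],[0,0,0]],[[0,0,40],[0,0,0]],[[0,0,30],[0,0,0]]]}}

```text
time_s: 9.6
position: [0.4549, 0.1925, 0.1519]
tcp_rot: [[0.105, 0.995, -0.0], [0.995, -0.105, -0.0], [-0.0, -0.0, -1.0]]
force: [0.0, -0.6, -0.4]
opening: 0.621
grasp_force: 0.0
```

Emit:
{"op": "drive_tool", "data": {"motion": [[[0,0,0],[0,0,0]],[[0,0,0],[0,0,0]]]}}

```text
time_s: 9.8
position: [0.4557, 0.1924, 0.1535]
tcp_rot: [[0.103, 0.995, -0.001], [0.995, -0.103, -0.0], [-0.0, -0.001, -1.0]]
force: [0.2, -0.8, -0.1]
opening: 0.616
grasp_force: 0.0
```

Emit:
{"op": "drive_tool", "data": {"motion": [[[0,0,25],[0,0,0]],[[0,0,25],[0,0,0]],[[0,0,25],[0,0,0]],[[0,0,16],[0,0,0]],[[0,0,0],[0,0,0]]]}}

```text
time_s: 10.3
position: [0.4559, 0.1924, 0.0625]
tcp_rot: [[0.102, 0.995, 0.0], [0.995, -0.102, -0.0], [-0.0, 0.0, -1.0]]
force: [-0.8, -0.4, -0.1]
opening: 0.618
grasp_force: 0.0
```

Emit:
{"op": "drive_tool", "data": {"motion": [[[0,0,0],[0,0,0]],[[0,0,0],[0,0,0]],[[0,0,0],[0,0,0]],[[0,0,0],[0,0,0]],[[0,0,0],[0,0,0]]], "gripper": 0.0}}

```text
time_s: 10.8
position: [0.4556, 0.1926, 0.0633]
tcp_rot: [[0.101, 0.995, 0.002], [0.995, -0.101, 0.0], [0.0, 0.002, -1.0]]
force: [0.3, -0.1, 4.5]
opening: 0.31
grasp_force: 30.0
```

Emit:
{"op": "drive_tool", "data": {"motion": [[[0,0,0],[0,0,0]],[[0,0,0],[0,0,0]],[[0,0,0],[0,0,0]]]}}

```text
time_s: 11.1
position: [0.4557, 0.1926, 0.0633]
tcp_rot: [[0.101, 0.995, 0.002], [0.995, -0.101, 0.0], [0.0, 0.001, -1.0]]
force: [0.3, -0.5, 6.0]
opening: 0.31
grasp_force: 30.0
```

The cell is gripped at 27 mm. Lifting it out of the nest.

Emit:
{"op": "drive_tool", "data": {"motion": [[[0,0,-5],[0,0,0]],[[0,0,-10],[0,0,0]],[[0,0,-15],[0,0,0]],[[0,0,-20],[0,0,0]],[[0,0,-25],[0,0,0]]]}}

```text
time_s: 11.6
position: [0.4538, 0.1922, 0.1377]
tcp_rot: [[0.101, 0.995, -0.003], [0.995, -0.101, -0.001], [-0.001, -0.003, -1.0]]
force: [-0.1, 0.5, -3.8]
opening: 0.309
grasp_force: 30.0
```

Emit:
{"op": "drive_tool", "data": {"motion": [[[0,0,-25],[0,0,0]],[[0,0,-25],[0,0,0]],[[0,0,-20],[0,0,0]],[[0,0,-10],[0,0,0]],[[0,0,0],[0,0,0]]]}}

```text
time_s: 12.1
position: [0.4555, 0.1926, 0.2188]
tcp_rot: [[0.101, 0.995, 0.003], [0.995, -0.101, 0.0], [0.001, 0.003, -1.0]]
force: [-0.1, 0.1, -4.6]
opening: 0.308
grasp_force: 30.0
```

Emit:
{"op": "drive_tool", "data": {"motion": [[[0,0,-20],[0,0,0]],[[-20,2,-15],[0,0,0]],[[-40,4,0],[0,0,0]],[[-40,4,0],[0,0,0]],[[-40,4,0],[0,0,0]]]}}

```text
time_s: 12.6
position: [0.4536, 0.0508, 0.2513]
tcp_rot: [[0.1, 0.995, -0.003], [0.995, -0.1, 0.0], [0.0, -0.003, -1.0]]
force: [0.6, -0.7, -3.9]
opening: 0.301
grasp_force: 30.0
```

Emit:
{"op": "drive_tool", "data": {"motion": [[[-40,4,0],[0,0,0]],[[-40,4,0],[0,0,0]],[[-40,4,0],[0,0,0]],[[-40,4,0],[0,0,0]],[[-40,4,0],[0,0,0]]]}}

```text
time_s: 13.1
position: [0.4533, -0.1502, 0.251]
tcp_rot: [[0.101, 0.995, -0.003], [0.995, -0.101, 0.002], [0.002, -0.003, -1.0]]
force: [1.3, 0.1, -3.5]
opening: 0.309
grasp_force: 30.0
```

Emit:
{"op": "drive_tool", "data": {"motion": [[[-40,4,0],[0,0,0]],[[-25,2,0],[0,0,0.1]],[[0,0,0],[0,0,0.14]],[[0,0,0],[0,0,0.14]],[[0,0,0],[0,0,0.14]]]}}

```text
time_s: 13.6
position: [0.4528, -0.2141, 0.2506]
tcp_rot: [[0.587, 0.809, -0.003], [0.809, -0.587, 0.003], [0.0, -0.004, -1.0]]
force: [-0.1, 0.5, -3.8]
opening: 0.308
grasp_force: 30.0
```

Emit:
{"op": "drive_tool", "data": {"motion": [[[0,0,0],[0,0,0.14]],[[0,0,0],[0,0,0.14]],[[0,0,0],[0,0,0.14]],[[0,0,0],[0,0,0.14]],[[0,0,0],[0,0,0.14]]]}}

```text
time_s: 14.1
position: [0.453, -0.2137, 0.2507]
tcp_rot: [[0.97, 0.241, -0.003], [0.241, -0.97, 0.003], [-0.003, -0.003, -1.0]]
force: [0.9, -0.1, -3.1]
opening: 0.309
grasp_force: 30.0
```

Emit:
{"op": "drive_tool", "data": {"motion": [[[0,0,0],[0,0,0.14]],[[0,0,0],[0,0,0.073]],[[0,0,0],[0,0,0]]]}}

```text
time_s: 14.4
position: [0.4531, -0.2138, 0.251]
tcp_rot: [[0.999, 0.037, -0.003], [0.037, -0.999, 0.002], [-0.003, -0.002, -1.0]]
force: [0.2, -0.2, -3.3]
opening: 0.307
grasp_force: 30.0
```

```bash
python3 - <<'E'
from h import *
np.set_printoptions(precision=4,suppress=True)
t=capture("top"); s=read_state()
print(s["position"],s["tcp_rot"],s["opening"],s["force"])
for b in blobs("top",t,(105,120,50),(125,255,255),(370,190,470,225),8): print(b[0],b[1],onz("top",*b[0],.121))
E
```

```text
[ 0.4532 -0.2139  0.2512] [[ 0.9993  0.0383 -0.0026]
 [ 0.0383 -0.9993  0.002 ]
 [-0.0025 -0.0021 -1.    ]] 0.3077848148849465 [ 0.3459 -0.1855 -3.9516]
```

Emit:
{"op": "drive_tool", "data": {"motion": [[[25,23,0],[0,0,0]],[[35,33,0],[0,0,0]],[[25,23,0],[0,0,0]],[[15,15,0],[0,0,0]],[[0,0,0],[0,0,0]]]}}

```text
time_s: 14.95
position: [0.5593, -0.3071, 0.251]
tcp_rot: [[0.999, 0.037, 0.001], [0.037, -0.999, -0.001], [0.001, 0.001, -1.0]]
force: [-0.5, -0.1, -5.0]
opening: 0.309
grasp_force: 30.0
```

Emit:
{"op": "drive_tool", "data": {"motion": [[[0,0,0],[0,0,0]],[[0,0,0],[0,0,0]]]}}

```text
time_s: 15.15
position: [0.5563, -0.3036, 0.2516]
tcp_rot: [[0.999, 0.038, -0.002], [0.038, -0.999, 0.002], [-0.002, -0.002, -1.0]]
force: [0.7, -0.1, -3.7]
opening: 0.307
grasp_force: 30.0
```

```bash
python3 - <<'E'
from h import *
s=read_state();print(s["time_s"],s["position"],s["force"],s["opening"])
t=capture("scene")
cv2.imwrite("pics/f.png",cv2.resize(t[150:370,140:330,::-1],None,fx=2.7,fy=2.7,interpolation=cv2.INTER_CUBIC))
E
```

```text
15.15 [ 0.556269   -0.30356549  0.25164704] [ 0.68533155 -0.08066651 -3.69882925] 0.3067540460096153
```

View pics/f.png

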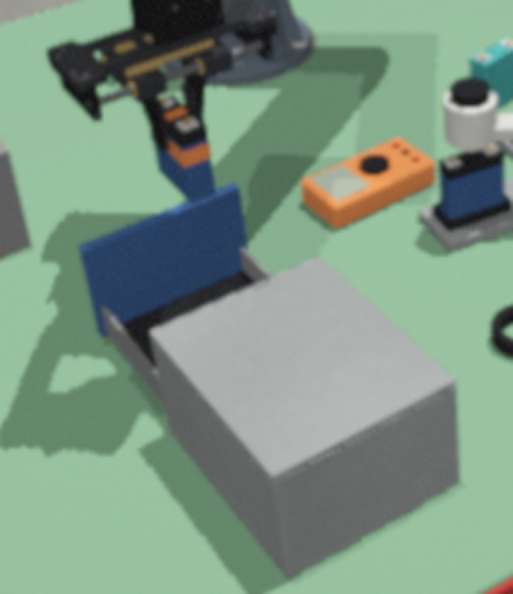

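The cell hangs upright behind the blue panel, at (185,150) in the crop. Lowering it, slowly at the end.

Emit:
{"op": "drive_tool", "data": {"motion": [[[0,0,25],[0,0,0]],[[0,0,40],[0,0,0]],[[0,0,40],[0,0,0]],[[0,0,35],[0,0,0]],[[0,0,20],[0,0,0]]]}}

```text
time_s: 15.7
position: [0.5553, -0.3028, 0.0898]
tcp_rot: [[0.999, 0.037, -0.004], [0.037, -0.999, 0.003], [-0.004, -0.004, -1.0]]
force: [-0.0, 0.1, -3.6]
opening: 0.305
grasp_force: 30.0
```

Emit:
{"op": "drive_tool", "data": {"motion": [[[0,0,10],[0,0,0]],[[0,0,5],[0,0,0]],[[0,0,0],[0,0,0]],[[0,0,0],[0,0,0]]]}}

```text
time_s: 16.1
position: [0.5583, -0.3053, 0.079]
tcp_rot: [[0.999, 0.037, 0.002], [0.037, -0.999, -0.002], [0.002, 0.002, -1.0]]
force: [1.2, -0.3, -2.5]
opening: 0.307
grasp_force: 30.0
```

Emit:
{"op": "drive_tool", "data": {"motion": [[[0,0,2],[0,0,0]],[[0,0,2],[0,0,0]],[[0,0,2],[0,0,0]],[[0,0,2],[0,0,0]],[[0,0,0],[0,0,0]]]}}

```text
time_s: 16.6
position: [0.5572, -0.3046, 0.0692]
tcp_rot: [[0.999, 0.037, -0.001], [0.037, -0.999, 0.0], [-0.001, -0.0, -1.0]]
force: [0.0, -0.6, -3.1]
opening: 0.307
grasp_force: 30.0
```

Emit:
{"op": "drive_tool", "data": {"motion": [[[0,0,2],[0,0,0]],[[0,0,1],[0,0,0]],[[0,0,1],[0,0,0]],[[0,0,0],[0,0,0]]]}}

```text
time_s: 17.0
position: [0.5574, -0.3046, 0.0653]
tcp_rot: [[0.999, 0.037, -0.0], [0.037, -0.999, 0.0], [-0.0, -0.0, -1.0]]
force: [-0.0, 0.3, -4.6]
opening: 0.309
grasp_force: 30.0
```

Emit:
{"op": "drive_tool", "data": {"motion": [[[0,0,1],[0,0,0]],[[0,0,0],[0,0,0]],[[0,0,0],[0,0,0]]]}}

```text
time_s: 17.3
position: [0.5575, -0.3047, 0.0645]
tcp_rot: [[0.999, 0.037, 0.0], [0.037, -0.999, 0.0], [0.0, -0.0, -1.0]]
force: [0.9, -0.4, -4.7]
opening: 0.31
grasp_force: 30.0
```

Emit:
{"op": "drive_tool", "data": {"motion": [[[0,0,0.5],[0,0,0]],[[0,0,0.5],[0,0,0]],[[0,0,0],[0,0,0]],[[0,0,0],[0,0,0]]]}}

```text
time_s: 17.7
position: [0.5577, -0.3048, 0.0643]
tcp_rot: [[0.999, 0.037, 0.001], [0.037, -0.999, -0.0], [0.001, 0.0, -1.0]]
force: [-1.0, 1.5, 4.0]
opening: 0.308
grasp_force: 30.0
```

It touched down on the floor: the force turned from -4.7 N to +4 N at the expected height. Releasing and rising.

Emit:
{"op": "drive_tool", "data": {"motion": [[[0,0,0],[0,0,0]],[[0,0,0],[0,0,0]],[[0,0,0],[0,0,0]],[[0,0,0],[0,0,0]],[[0,0,0],[0,0,0]]], "gripper": 0.6}}

```text
time_s: 18.2
position: [0.5575, -0.3048, 0.0634]
tcp_rot: [[0.999, 0.037, 0.0], [0.037, -0.999, -0.0], [0.0, 0.0, -1.0]]
force: [1.3, -1.0, -0.5]
opening: 0.587
grasp_force: 0.0
```

Emit:
{"op": "drive_tool", "data": {"motion": [[[0,0,-10],[0,0,0]],[[0,0,-30],[0,0,0]],[[0,0,-40],[0,0,0]],[[0,0,-40],[0,0,0]],[[0,0,-20],[0,0,0]]]}}

```text
time_s: 18.7
position: [0.5591, -0.3059, 0.2084]
tcp_rot: [[0.999, 0.037, 0.006], [0.037, -0.999, -0.004], [0.006, 0.005, -1.0]]
force: [0.6, 0.4, 0.2]
opening: 0.6
grasp_force: 0.0
```

Emit:
{"op": "drive_tool", "data": {"motion": [[[-40,0,0],[0,0,0]],[[-45,0,0],[0,0,0]],[[-45,0,0],[0,0,0]],[[-25,0,0],[0,0,0]],[[0,0,0],[0,0,0]]], "gripper": 0.0}}

```text
time_s: 19.2
position: [0.3995, -0.3097, 0.2042]
tcp_rot: [[0.999, 0.034, -0.002], [0.034, -0.999, 0.001], [-0.002, -0.001, -1.0]]
force: [1.0, 0.5, 1.1]
opening: 0.234
grasp_force: 0.0
```

```bash
python3 - <<'E'
from h import *
s=read_state();print(s["time_s"],s["position"],s["force"],s["opening"])
a=capture("scene");t=capture("top")
A=cv2.resize(a[200:370,150:330,::-1],None,fx=2.2,fy=2.2,interpolation=cv2.INTER_CUBIC)
B=cv2.resize(t[85:255,350:530,::-1],None,fx=2.2,fy=2.2,interpolation=cv2.INTER_CUBIC)
cv2.imwrite("pics/g.png",np.hstack([A,B]))
E
```

```text
19.2 [ 0.39950195 -0.3096539   0.20422081] [1.03844585 0.53105647 1.1236765 ] 0.2336108774250695
```

View pics/g.png

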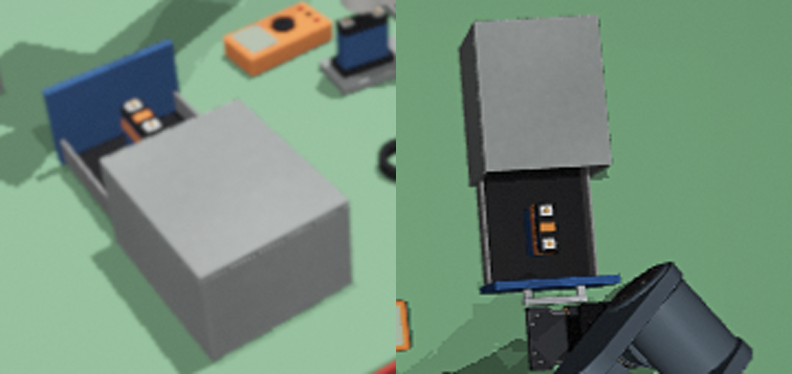

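The cell stands upright in the drawer (crop, right half, about (545,228)) and the drawer hasn't moved. With the fingers shut I'll lower in front of the handle and push along the drawer's axis.

Emit:
{"op": "drive_tool", "data": {"motion": [[[0,0,40],[0,0,0]],[[0,0,40],[0,0,0]],[[0,0,35],[0,0,0]],[[0,0,5],[0,0,0]],[[0,0,0],[0,0,0]]]}}

```text
time_s: 19.8
position: [0.4035, -0.3103, 0.0829]
tcp_rot: [[0.999, 0.038, -0.001], [0.038, -0.999, 0.001], [-0.001, -0.001, -1.0]]
force: [-1.2, -0.4, 0.5]
opening: 0.005
grasp_force: 0.0
```

Emit:
{"op": "drive_tool", "data": {"motion": [[[8,0,0],[0,0,0]],[[8,0,0],[0,0,0]],[[5,0,0],[0,0,0]],[[5,0,0],[0,0,0]],[[5,0,0],[0,0,0]]]}}

```text
time_s: 20.3
position: [0.4343, -0.3094, 0.0842]
tcp_rot: [[0.999, 0.037, 0.001], [0.037, -0.999, -0.001], [0.001, 0.001, -1.0]]
force: [0.2, -0.6, -0.2]
opening: 0.006
grasp_force: 0.0
```

Emit:
{"op": "drive_tool", "data": {"motion": [[[6,0,0],[0,0,0]],[[8,0,0],[0,0,0]],[[10,0,0],[0,0,0]],[[10,0,0],[0,0,0]],[[10,0,0],[0,0,0]]]}}

```text
time_s: 20.8
position: [0.4782, -0.3074, 0.0834]
tcp_rot: [[0.999, 0.037, -0.0], [0.037, -0.999, 0.001], [-0.0, -0.001, -1.0]]
force: [-2.4, -0.1, 1.6]
opening: 0.008
grasp_force: 0.8
```

Emit:
{"op": "drive_tool", "data": {"motion": [[[10,0,0],[0,0,0]],[[10,0,0],[0,0,0]],[[10,0,0],[0,0,0]],[[10,0,0],[0,0,0]],[[10,0,0],[0,0,0]]]}}

```text
time_s: 21.3
position: [0.5281, -0.3055, 0.0834]
tcp_rot: [[0.999, 0.037, -0.0], [0.037, -0.999, 0.001], [-0.0, -0.001, -1.0]]
force: [-2.1, 0.2, 0.5]
opening: 0.008
grasp_force: 0.8
```

Emit:
{"op": "drive_tool", "data": {"motion": [[[10,0,0],[0,0,0]],[[10,0,0],[0,0,0]],[[8,0,0],[0,0,0]],[[6,0,0],[0,0,0]],[[5,0,0],[0,0,0]]]}}

```text
time_s: 21.8
position: [0.567, -0.3045, 0.0835]
tcp_rot: [[0.999, 0.037, 0.0], [0.037, -0.999, -0.0], [0.0, 0.0, -1.0]]
force: [-1.0, -0.2, -0.6]
opening: 0.006
grasp_force: 0.7
```

Emit:
{"op": "drive_tool", "data": {"motion": [[[3,0,0],[0,0,0]],[[3,0,0],[0,0,0]],[[3,0,0],[0,0,0]],[[2,0,0],[0,0,0]],[[0,0,0],[0,0,0]]]}}

```text
time_s: 22.3
position: [0.578, -0.3042, 0.0837]
tcp_rot: [[0.999, 0.037, 0.001], [0.037, -0.999, -0.0], [0.001, 0.001, -1.0]]
force: [-0.5, 0.4, -0.3]
opening: 0.003
grasp_force: 0.1
```

Emit:
{"op": "drive_tool", "data": {"motion": [[[3,0,0],[0,0,0]],[[3,0,0],[0,0,0]],[[3,0,0],[0,0,0]],[[2,0,0],[0,0,0]],[[0,0,0],[0,0,0]]]}}

```text
time_s: 22.8
position: [0.5892, -0.3036, 0.0836]
tcp_rot: [[0.999, 0.037, 0.001], [0.037, -0.999, -0.0], [0.001, 0.0, -1.0]]
force: [0.3, -0.4, -0.0]
opening: 0.003
grasp_force: 0.0
```

Emit:
{"op": "drive_tool", "data": {"motion": [[[2,0,0],[0,0,0]],[[2,0,0],[0,0,0]],[[0,0,0],[0,0,0]]]}}

```text
time_s: 23.1
position: [0.5914, -0.3034, 0.0836]
tcp_rot: [[0.999, 0.037, -0.002], [0.037, -0.999, 0.0], [-0.002, -0.0, -1.0]]
force: [-4.3, -0.6, 2.1]
opening: 0.003
grasp_force: 2.3
```

Emit:
{"op": "drive_tool", "data": {"motion": [[[2,0,0],[0,0,0]],[[2,0,0],[0,0,0]],[[0,0,0],[0,0,0]]]}}

```text
time_s: 23.4
position: [0.5915, -0.3034, 0.0836]
tcp_rot: [[0.999, 0.038, -0.011], [0.038, -0.999, 0.001], [-0.011, -0.002, -1.0]]
force: [-13.0, -1.9, 7.8]
opening: 0.003
grasp_force: 6.6
```

The drawer is at its stop: 13 N with no further travel, at the predicted shut position. Backing off, rising and checking.

Emit:
{"op": "drive_tool", "data": {"motion": [[[-6,0,0],[0,0,0]],[[-15,0,0],[0,0,0]],[[-25,0,0],[0,0,0]],[[-40,0,0],[0,0,0]],[[-30,0,-20],[0,0,0]]]}}

```text
time_s: 23.9
position: [0.4782, -0.3058, 0.1015]
tcp_rot: [[0.999, 0.036, -0.003], [0.036, -0.999, 0.004], [-0.003, -0.004, -1.0]]
force: [0.9, -0.3, 0.3]
opening: 0.005
grasp_force: 0.0
```

Emit:
{"op": "drive_tool", "data": {"motion": [[[-20,20,-40],[0,0,0]],[[-20,40,-20],[0,0,0]],[[0,40,-20],[0,0,0]],[[0,20,0],[0,0,0]],[[0,0,0],[0,0,0]]]}}

```text
time_s: 24.4
position: [0.4462, -0.4334, 0.185]
tcp_rot: [[0.999, 0.033, 0.005], [0.033, -0.999, -0.006], [0.005, 0.006, -1.0]]
force: [-0.0, -0.0, -0.5]
opening: 0.003
grasp_force: 0.0
```

```bash
python3 - <<'E'
from h import *
np.set_printoptions(precision=4,suppress=True)
s=read_state();print(s["time_s"],s["position"],s["force"],s["opening"])
a=capture("scene");t=capture("top")
for b in blobs("s",a,(0,150,70),(8,255,255),(330,155,390,215),5): print("knob",b[0],proj("scene",[.5896,.1165,.159]))
A=cv2.resize(a[130:370,150:420,::-1],None,fx=1.45,fy=1.45,interpolation=cv2.INTER_CUBIC)
B=cv2.resize(t[85:325,190:460,::-1],None,fx=1.45,fy=1.45,interpolation=cv2.INTER_CUBIC)
cv2.imwrite("pics/h.png",np.hstack([A,B]))
E
```

```text
24.4 [ 0.4462 -0.4334  0.185 ] [-0.0491 -0.0045 -0.5331] 0.002865795967120144
knob [348.4444 187.4   ] [347.868  186.6778]
```

View pics/h.png

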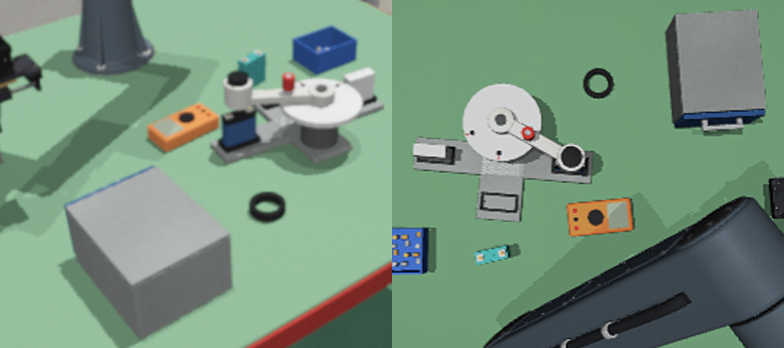

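The picture shows the drawer shut (blue panel flush with the cabinet at (715,117)), the head over the plain blue cell (570,157), the middle nest empty and the bystanders where they were. Handing in.

```bash
python3 -c "
from rig import *
print(hand_in())"
```

```text
the job is handed in; nothing more can be done
None
```

The job is handed in, with no verdict returned: the head stands over the plain blue cell with the plunger home, the finished cell was set down upright in the drawer, and the drawer is pushed shut against its stop (about 24 s used of 67 s).

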